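# Power up the microscope lamp in order

### The arm

A 6-joint arm with a two-finger parallel gripper is mounted at the origin on the work surface. World frame = base frame: x ahead of the robot, y to its left, z up, the work surface at z = 0. Lengths are in m, angles in rad, forces in N, time in s.
With the tool pointing down it reaches from about 0.25 to 0.8 m from the base axis. Payload 3.9 kg.
Tool frame: the origin (TCP) lies at the very end of the fingers, on their centre line; the grasp point (between the pads) lies behind it (manip.tcp_to_grasp is the z of the grasp point in the tool frame, in m); z points along the fingers, x is the direction in which the jaws open and shut, and the axes are right-handed (so a half turn about z gives the same grasp; the last joint's range is limited). The gripper opens to 85 mm and grips with 20 to 120 N. Pads are 22 mm wide; open, the fingers measure 114 mm over their backs; the gripper's body (76 mm by 85 mm) begins 54 mm behind the grasp point. The pads swing forward as they close: fully open they stand 13 mm farther back than shut.
Start: joints at [1.153, 0.26, -0.138, 1.173, 0, 1.571], TCP at [0.213, 0.48, 0.231] pointing down, gripper open.
Joint ranges: [-2.78, 2.78], [-0.83, 1.72], [-1.28, 1.37], [-1.9, 2.12], [-1.57, 1.48], [-3.14, 3.14]. Speed limits (rad/s): [2.57, 2.57, 3.14, 3.14, 3.14, 3.14].

### API

Orientations are given as a unit quaternion [w, x, y, z].
In Python, from bench import get_state, eyes, manip gives the robot as it stands.
- The arm moves only by the tool carry_out, never from a script. Its argument "rows" is a list of rows, each a list of 6 numbers: the shift along the tool's x, y, z in cm, then the turn, a rotation vector about the tool's x, y, z in degrees. A call has 1 to 20 rows; each row shifts and turns the commanded pose from where the row before left it, along the tool's axes as they then stand; what a row does not reach is not made up. A row lasts 1/12 s, in which the tool goes at most 41.7 mm and 7.16 degrees, less where a joint would pass 70% of its speed; a pose out of reach is approached as far as the arm can. A call with a gripper value outside its range is refused whole. "grip" is the opening in per cent of the stroke, from 0 (shut) to 100 (fully open), set as the call begins (left out, the last holds). The fingers move at their own pace and stop on an object; the grip force is fixed at half the most. Time passes only in rows, so rows that do not move let the fingers close. It gives the time, the measured TCP pose, the force and the opening at its end, in the units of the state.
- get_state(): the state, without advancing time (a new reading comes with each control period).
- eyes.grab_frame(name): name is "scene" or "side" or "wrist"; returns a dict with "color" (384x512x3 uint8, red, green, blue), "z_map" (384x512 float32, m along the optical axis (not along the pixel's ray), 0 where there is no reading), "vfov" (degrees; the focal length in pixels is half the picture's height over the tangent of half this angle, whatever the lens; pixels are square), "cx", "cy" (the principal point, pixels), "eye" and "orientation" of the camera in the world; the wrist camera has in their place "mount" (4x4, takes a point from camera to tool coordinates, whose origin is the TCP and whose axes are the tool frame's). Camera axes: x right, y down, z forward; pixel columns grow to the right and rows downward; lengths in m; the calibration is good to about 2 mm. A picture is of the moment at which its call begins: read the wrist's pose just before it.
- manip.hand_in(): hands the job in, once; it reports no verdict.
Trained networks look in a picture, given as the dict that the camera call returned (one of the last four; its "shot" number tells which), for a name from the list of things; names that differ only in an ending like _2 or _b are one class to them, and where a whole thing is asked for, a point or a joint stands for the part that bears it (a point fixed in the world has none). Each returns a list of dicts, best first, with "score" (0 to 1); they miss things now and then, are a little off and sometimes report something else, mostly with a low value. They report only what shows in the picture. A call takes as long as a camera call. They do not tell look-alikes from the thing itself.
- eyes.find_in(picture, name): "point" ([x, y, z] in m, in world coordinates, good to about 4 mm: the middle of the surface that is visible of it).
- eyes.trace(picture, name): "pixels" (384x512 bool, what is visible of it).
- eyes.pinpoint(picture, name): "point" ([x, y, z] in m, in world coordinates, good to about 4 mm: a listed point, or the origin of a listed thing).
The state is a dict: "time_s": time; "joints": joint angles; "qd": joint speeds; "tau": joint torques, N m; "tool_pos": TCP position; "tool_rot": TCP orientation; "force": force on the tool from outside, world axes, zero at the start; "moment": the same for the moment, N m; "opening": finger opening in m.
Only numpy, scipy, OpenCV 4.12 (cv2) and the standard library are available. Lean on these libraries where they do the work, as an engineer would, in place of code of your own. Each camera call takes 0.05 s, during which the arm holds its last target.

### The job

Power up the microscope lamp: with a fingertip press the green key on the blue mains box, then the yellow key on the grey transformer, then the blue key on the white lamp housing, each lightly but all the way down, so that it stays down. Do not press a key before the one ahead of it is down, and leave the red cut-off key up. Do not shift, tip or lift any of the boxes, and leave the glassware, the slide box and the microscope alone.

Things in the scene. Friction and masses are not known exactly. Their poses are not given: they have to be found in the camera images.
- mains_box: blue painted mains box with round white sockets on its sides: 110 mm (its x) by 90 mm (its y), flat top 50 mm above the bench, about 0.9 kg, standing loose on rubber feet with only the bench's friction. Origin at the centre of its underside, z up. The green key stands in the middle of its top.
- green_key_top (a point): centre of the flat top of the green key on this box (mains_box), which moves with the key. The key is a round upright cap on a stem, the cap 32 mm across; up, its top is 74 mm above the bench (24 mm above the box's top); fully down, 64 mm (it can give up to 6 mm more while it is being pressed: the cap is sprung on the stem, about 2 N per mm, and comes back when let go).
- green_key (a joint): how far the stem of the green key is pushed straight down, in m (the cap's own give not counted): 0 up, 0.010 fully down against a hard stop. It yields to about 2.5 N (light friction, no spring) and stays at whatever depth it was pushed to, so it has to be pushed right down; with 5 to 6 N on the cap it is surely down. Over 20 N would strain it, so press slowly (about 20 mm/s). Starts up, or at most 1 mm down.
- transformer: grey painted transformer with dark cooling fins on its two short ends (6 mm deep, look only): 110 mm (its x) by 90 mm (its y), flat top 80 mm above the bench, about 0.9 kg, standing loose on rubber feet with only the bench's friction. Origin at the centre of its underside, z up. The yellow key stands in the middle of its top.
- yellow_key_top (a point): centre of the flat top of the yellow key on this box (transformer), which moves with the key. The key is a round upright cap on a stem, the cap 32 mm across; up, its top is 104 mm above the bench (24 mm above the box's top); fully down, 94 mm (it can give up to 6 mm more while it is being pressed: the cap is sprung on the stem, about 2 N per mm, and comes back when let go).
- yellow_key (a joint): how far the stem of the yellow key is pushed straight down, in m (the cap's own give not counted): 0 up, 0.010 fully down against a hard stop. It yields to about 2.5 N (light friction, no spring) and stays at whatever depth it was pushed to, so it has to be pushed right down; with 5 to 6 N on the cap it is surely down. Over 20 N would strain it, so press slowly (about 20 mm/s). Starts up, or at most 1 mm down.
- illuminator: white lamp housing with a round pale lens on its front short end (14 mm proud, look only): 110 mm (its x) by 90 mm (its y), flat top 65 mm above the bench, about 0.9 kg, standing loose on rubber feet with only the bench's friction. Origin at the centre of its underside, z up. The blue key stands in the middle of its top.
- blue_key_top (a point): centre of the flat top of the blue key on this box (illuminator), which moves with the key. The key is a round upright cap on a stem, the cap 32 mm across; up, its top is 89 mm above the bench (24 mm above the box's top); fully down, 79 mm (it can give up to 6 mm more while it is being pressed: the cap is sprung on the stem, about 2 N per mm, and comes back when let go).
- blue_key (a joint): how far the stem of the blue key is pushed straight down, in m (the cap's own give not counted): 0 up, 0.010 fully down against a hard stop. It yields to about 2.5 N (light friction, no spring) and stays at whatever depth it was pushed to, so it has to be pushed right down; with 5 to 6 N on the cap it is surely down. Over 20 N would strain it, so press slowly (about 20 mm/s). Starts up, or at most 1 mm down.
- cutoff_box: yellow cut-off box with black stripes on its short ends: 110 mm (its x) by 90 mm (its y), flat top 45 mm above the bench, about 0.9 kg, standing loose on rubber feet with only the bench's friction. Origin at the centre of its underside, z up. The red key stands in the middle of its top.
- red_key_top (a point): centre of the flat top of the red key on this box (cutoff_box), which moves with the key. The key is a round upright cap on a stem, the cap 32 mm across; up, its top is 69 mm above the bench (24 mm above the box's top); fully down, 59 mm (it can give up to 6 mm more while it is being pressed: the cap is sprung on the stem, about 2 N per mm, and comes back when let go).
- red_key (a joint): how far the stem of the red key is pushed straight down, in m (the cap's own give not counted): 0 up, 0.010 fully down against a hard stop. It yields to about 2.5 N (light friction, no spring) and stays at whatever depth it was pushed to, so it has to be pushed right down; with 5 to 6 N on the cap it is surely down. Over 20 N would strain it, so press slowly (about 20 mm/s). Starts up, or at most 1 mm down.
- jar_mid (a point): amber glass specimen jar with a black lid, 52 mm across and 85 mm high, loose, 200 g. The point is its centre, 42 mm above its underside. A bystander.
- beaker_mid (a point): clear glass beaker, 54 mm across and 70 mm high, loose, 120 g. The point is its centre, 35 mm above its underside. A bystander.
- slide_box_mid (a point): closed wooden slide box, 60 x 90 x 34 mm, loose, 200 g. The point is its centre, 17 mm above its underside. A bystander.
- microscope: white and black upright microscope, fixed, 400 mm high, 170 (x) by 120 mm foot, standing to the left of the work. Origin under its objective, on the bench; its limb is at +x, up to 105 mm from the origin, its foot reaches 65 mm to -x. A bystander.
There are look-alikes about, which are no part of the job. What is shaped like the illuminator but brown or purple is not meant.

How it is judged:
On the way, in this order (a step that is already met when the one before it is completed fails the run):
1. the green key is pressed down (value of joint green_key above 0.0065 m), for 0.1 s.
2. the yellow key is pressed down (value of joint yellow_key above 0.0065 m), for 0.1 s.
3. the blue key is pressed down (value of joint blue_key above 0.0065 m), for 0.1 s.
At the end, for the whole second after the job is handed in: The green, yellow and blue keys are each at least 6.5 mm down (of 10 mm) and the red key less than 3 mm down; every box, the jar, the beaker and the slide box stand within 20 mm of where they started, tilted less than 0.1 rad, the boxes at rest (value of joint each of green_key, yellow_key, blue_key above 0.0065 m and value of joint red_key below 0.003 m and distance of each of mains_box, transformer, illuminator, cutoff_box, jar_mid, beaker_mid, slide_box_mid from where it was at the start of the episode below 0.02 m and angle between each of mains_box, transformer, illuminator, cutoff_box, jar_mid, beaker_mid, slide_box_mid's own z axis and vertical below 0.1 rad and linear speed of each of mains_box, transformer, illuminator, cutoff_box below 0.02 m/s); the robot touches nothing.
It fails at once if the yellow or blue key is pressed (3 mm) before the one ahead of it is down ((value of joint yellow_key above 0.003 m and value of joint green_key below 0.0065 m) or (value of joint blue_key above 0.003 m and value of joint yellow_key below 0.0065 m)).
It fails at once if the red cut-off key is pressed (3 mm) (value of joint red_key above 0.003 m).
It fails at once if a box or its key is pressed with more than 20 N (contact force between any of the fingers, the arm and mains_box above 20 N or contact force between any of the fingers, the arm and transformer above 20 N or contact force between any of the fingers, the arm and illuminator above 20 N or contact force between any of the fingers, the arm and cutoff_box above 20 N).
It fails at once if a box is lifted (10 mm), tipped (0.15 rad) or shifted (20 mm) (height (world z) of any of mains_box, transformer, illuminator, cutoff_box above 0.01 m or angle between any of mains_box, transformer, illuminator, cutoff_box's own z axis and vertical above 0.15 rad or distance of any of mains_box, transformer, illuminator, cutoff_box from where it was at the start of the episode above 0.02 m).
It fails at once if the jar, beaker or slide box is moved (20 mm) or tipped (0.15 rad), or the microscope is pushed (5 N) (distance of any of jar_mid, beaker_mid, slide_box_mid from where it was at the start of the episode above 0.02 m or angle between any of jar_mid, beaker_mid, slide_box_mid's own z axis and vertical above 0.15 rad or contact force between any of the fingers, the arm and microscope above 5 N).
It also fails if it takes over 48 s, if anything falls off the work surface, if the arm or the gripper's body presses on something with over 40 N, if the wrist force passes 120 N, or if a joint passes its speed limit or range.

## Working session

There is one attempt and no reset: what is moved stays moved. The work goes in short steps, Python scripts to look and compute and a tool call to move; the robot and the scene stay as the last step left them, time stands still between calls to the robot, and variables do not carry over. Pictures are saved under pics/ and viewed, and the job is handed in when it is done.

Besides the shell and the picture viewer there is one more tool, called after "Request:" by a JSON object that holds its "name" and its "arguments", one argument or row to a line. carry_out: Moves the arm, as the interface text tells. Its arguments: {"type":"object","properties":{"rows":{"type":"array","items":{"type":"array","items":{"type":"number"}}},"grip":{"type":"number"}},"required":["rows"]}

```bash
mkdir -p pics; ls; cat > h.py <<'E'
import numpy as np,cv2
from bench import get_state, eyes, manip
from scipy.spatial.transform import Rotation as R
def save(n,im): cv2.imwrite('pics/'+n+'.png',cv2.cvtColor(im,cv2.COLOR_RGB2BGR))
def rot(q): return R.from_quat([q[1],q[2],q[3],q[0]]).as_matrix()
E
python3 - <<'E'
from h import *
s=get_state();print(s['time_s'],s['tool_pos'],s['tool_rot'],s['force'],s['opening'],manip.tcp_to_grasp)
print(rot(s['tool_rot']))
f=eyes.grab_frame('scene');g=eyes.grab_frame('side')
save('scene0',f['color']);save('side0',g['color'])
for nm,p in(('scene',f),('side',g)):
  print(nm,p['eye'],p['vfov'])
  for n in ['green_key_top','yellow_key_top','blue_key_top','red_key_top','mains_box','transformer','illuminator','cutoff_box','jar_mid','beaker_mid','slide_box_mid','microscope']:
    print(n,[(np.round(d['point'],3).tolist(),round(d['score'],2)) for d in eyes.pinpoint(p,n)][:4])
E
```

```text
pics
0.0 [0.21274162 0.47921301 0.23045217] [ 5.48783368e-04  8.38383001e-01  5.45080686e-01 -8.29895908e-04] [-0.16192496  0.64010168  0.25357852] 0.08531034361645806 -0.0187
[[ 4.05772713e-01  9.13973673e-01 -7.93278813e-04]
 [ 9.13971852e-01 -4.05773489e-01 -1.82490176e-03]
 [-1.98980367e-03  1.54608319e-05 -9.99998020e-01]]
scene [ 1.14040191 -0.28920101  1.12598549] 56.48976676051915
green_key_top [([0.519, -0.08, 0.063], 0.57), ([0.521, 0.105, 0.073], 0.47)]
yellow_key_top [([0.484, -0.301, 0.105], 0.67)]
blue_key_top [([0.581, 0.303, 0.088], 0.58), ([0.402, 0.344, 0.088], 0.45), ([0.752, 0.366, 0.091], 0.42), ([0.393, 0.64, -0.003], 0.23)]
red_key_top [([0.516, -0.083, 0.064], 0.56), ([0.763, 0.203, 0.04], 0.47)]
mains_box [([0.516, 0.109, -0.001], 0.85)]
transformer [([0.484, -0.302, 0.001], 0.92)]
illuminator [([0.748, 0.369, 0.003], 0.94), ([0.58, 0.299, -0.002], 0.69), ([0.399, 0.351, 0.003], 0.69), ([0.484, -0.305, 0.102], 0.5)]
cutoff_box [([0.515, -0.08, -0.003], 0.61)]
jar_mid [([0.759, 0.204, 0.042], 0.54)]
beaker_mid [([0.778, -0.22, 0.035], 0.64)]
slide_box_mid [([0.761, 0.014, 0.015], 0.89)]
microscope [([0.392, 0.64, -0.001], 0.9)]
side [-0.22647534  1.1635635   1.1905883 ] 43.982139427738566
green_key_top [([0.516, 0.106, 0.079], 0.44)]
yellow_key_top [([0.482, -0.304, 0.106], 0.6)]
blue_key_top [([0.401, 0.347, 0.09], 0.6), ([0.581, 0.302, 0.092], 0.59), ([0.752, 0.368, 0.09], 0.46)]
red_key_top [([0.516, 0.113, 0.002], 0.53), ([0.514, -0.082, 0.003], 0.24)]
mains_box [([0.519, 0.112, 0.001], 0.75)]
transformer [([0.48, -0.303, 0.002], 0.86), ([0.516, -0.079, 0.002], 0.59)]
illuminator [([0.755, 0.373, 0.002], 0.77), ([0.401, 0.35, -0.001], 0.7)]
cutoff_box [([0.516, -0.079, 0.001], 0.4)]
jar_mid [([0.76, 0.199, 0.044], 0.87)]
beaker_mid [([0.774, -0.22, 0.038], 0.63)]
slide_box_mid [([0.763, 0.011, 0.02], 0.9)]
microscope [([0.393, 0.645, 0.0], 0.72)]
```

View pics/scene0.png

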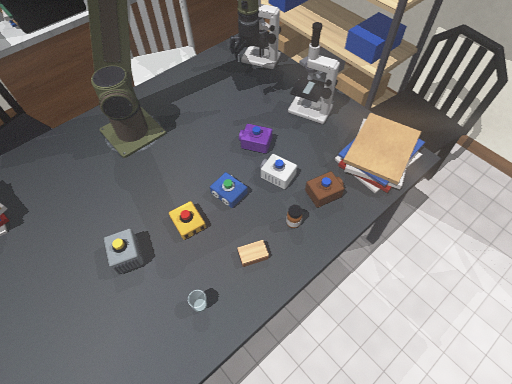

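View pics/side0.png

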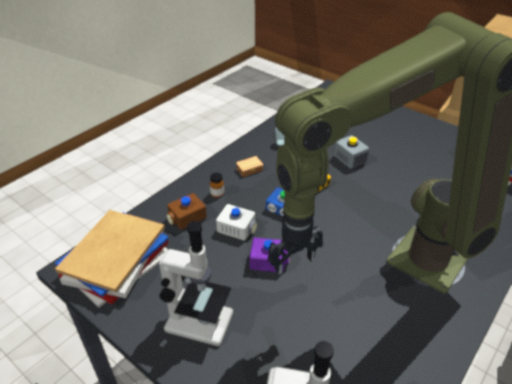

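Scene view: there are three lamp-like boxes, purple (256,137), white (279,171) and brown (325,187). The white one is the target, at about (0.58, 0.30). The others are green on blue (228,185), yellow on grey (118,243) and red on yellow (185,216), which must stay up. Next I measure the caps by colour and depth and check the crop.

```bash
cat >> h.py <<'E'
def cloud(f):
    H,W=f['z_map'].shape;fl=H/2/np.tan(np.radians(f['vfov'])/2)
    v,u=np.mgrid[:H,:W];z=f['z_map']
    P=np.stack([(u-f['cx'])/fl*z,(v-f['cy'])/fl*z,z],-1)
    if 'mount' in f:
        s=f['st'];M=np.array(f['mount']);P=P@M[:3,:3].T+M[:3,3]
        return P@rot(s['tool_rot']).T+np.array(s['tool_pos'])
    return P@rot(f['orientation']).T+np.array(f['eye'])
HUE={'green':(45,80),'yellow':(22,35),'blue':(100,130),'red':(0,8)}
KEYS={'green':(.518,.107,.074),'yellow':(.484,-.302,.104),'blue':(.581,.303,.089),'red':(.516,-.081,.069)}
def caps(f):
    P=cloud(f);hsv=cv2.cvtColor(f['color'],cv2.COLOR_RGB2HSV)
    for k,c in KEYS.items():
        lo,hi=HUE[k];d=np.hypot(P[...,0]-c[0],P[...,1]-c[1])
        m=(hsv[...,0]>=lo)&(hsv[...,0]<=hi)&(hsv[...,1]>110)&(d<.035)&(abs(P[...,2]-c[2])<.006)&(f['z_map']>0)
        if m.sum()>5:
            q=P[m];print(k,m.sum(),'mid',np.round((q.min(0)+q.max(0))/2,4),'mean',np.round(q.mean(0),4),'ext',np.round(np.ptp(q,axis=0),3),'zmed',np.round(np.median(q[:,2]),4))
E
python3 - <<'E'
from h import *
f=eyes.grab_frame('scene');g=eyes.grab_frame('side')
caps(f);print();caps(g)
c=f['color'][110:270,90:350];save('crop0',cv2.resize(c,None,fx=3,fy=3,interpolation=cv2.INTER_CUBIC))
E
```

```text
green 51 mid [0.5163 0.1046 0.0745] mean [0.5171 0.1057 0.0751] ext [0.03  0.031 0.009] zmed 0.075
yellow 77 mid [ 0.4819 -0.3071  0.1043] mean [ 0.4837 -0.3066  0.1045] ext [0.032 0.03  0.009] zmed 0.1046
blue 51 mid [0.5795 0.2963 0.0884] mean [0.5809 0.2953 0.0888] ext [0.033 0.032 0.01 ] zmed 0.0889
red 59 mid [ 0.5161 -0.0826  0.069 ] mean [ 0.5175 -0.0827  0.069 ] ext [0.029 0.029 0.012] zmed 0.0695

green 17 mid [0.5188 0.1138 0.0721] mean [0.519  0.1144 0.0721] ext [0.02  0.023 0.007] zmed 0.0722
yellow 27 mid [ 0.4792 -0.301   0.1037] mean [ 0.4803 -0.2991  0.102 ] ext [0.032 0.034 0.011] zmed 0.1015
blue 48 mid [0.5761 0.3018 0.089 ] mean [0.5758 0.3038 0.0877] ext [0.029 0.033 0.012] zmed 0.0878
```

View pics/crop0.png

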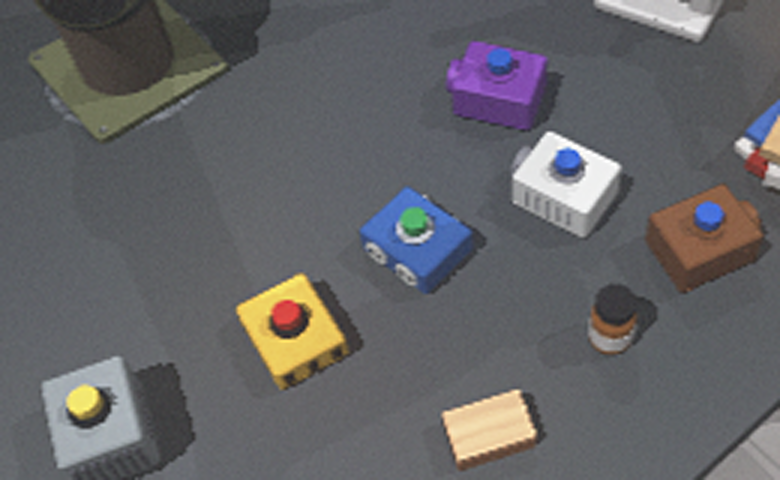

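Choices confirmed: white housing, with purple and brown rejected. Next I shut the fingers and move over the green key.

Request:
{"name": "carry_out", "arguments": {
  "rows": [
    [-1.35,2.69,0,0,0,0],
    [-1.35,2.69,0,0,0,0],
    [-1.35,2.69,0,0,0,0],
    [-1.35,2.69,0,0,0,0],
    [-1.35,2.69,0,0,0,0],
    [-1.35,2.69,0,0,0,0],
    [-1.35,2.69,0,0,0,0],
    [-1.35,2.69,0,0,0,0],
    [-1.35,2.69,0,0,0,0],
    [-1.35,2.69,0,0,0,0],
    [-1.35,2.69,0,0,0,0],
    [-1.35,2.69,0,0,0,0],
    [-1.35,2.69,0,0,0,0],
    [-1.35,2.69,0,0,0,0],
    [-1.35,2.69,0,0,0,0],
    [-1.35,2.69,0,0,0,0],
    [0,0,0,0,0,0],
    [0,0,0,0,0,0]
  ],
  "grip": 0
}}

```text
time_s: 2.9
tool_pos: [0.5194, 0.1067, 0.2311]
tool_rot: [-0.0, 0.839, 0.544, -0.0]
force: [-0.3, -0.9, -0.0]
opening: 0.0001
```

```bash
cat >> h.py <<'E'
def look(n,k=None):
    s=get_state();f=eyes.grab_frame('wrist');f['st']=s
    print('t',s['time_s'],'pos',np.round(s['tool_pos'],4),'j',np.round(s['joints'],2),'F',np.round(s['force'],2),'open',round(s['opening'],4))
    caps(f);save(n,f['color'])
    if k:
        for d in eyes.pinpoint(f,k+'_key_top')[:3]: print('net',np.round(d['point'],4),round(d['score'],2))
    return f
def go(x,y,z):
    s=get_state();print('tool cm',np.round(rot(s['tool_rot']).T@(np.array([x,y,z])-s['tool_pos'])*100,2), 'tilt',np.round(rot(s['tool_rot'])[:,2],4))
E
python3 - <<'E'
from h import *
look('w1','green')
E
```

```text
t 2.9 pos [0.5194 0.1067 0.2311] j [ 0.2   0.27 -0.13  1.18  0.    0.62] F [-0.34 -0.91 -0.05] open 0.0001
green 923 mid [0.516  0.1089 0.0724] mean [0.5152 0.1089 0.0739] ext [0.031 0.031 0.009] zmed 0.074
blue 1169 mid [0.5805 0.2991 0.087 ] mean [0.5793 0.2978 0.0884] ext [0.03  0.032 0.008] zmed 0.0887
red 719 mid [ 0.5165 -0.0781  0.0671] mean [ 0.5165 -0.0776  0.0691] ext [0.03  0.031 0.008] zmed 0.0692
net [0.515  0.1099 0.0758] 0.69
net [ 0.5191 -0.0771  0.0701] 0.18
```

View pics/w1.png

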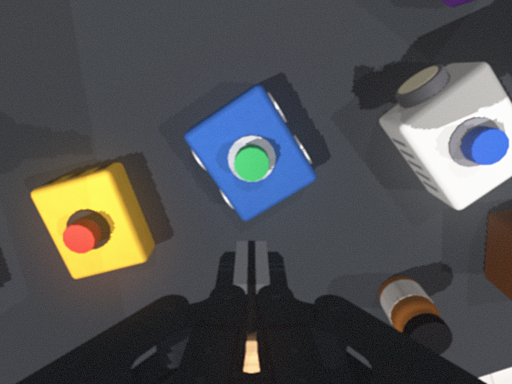

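The wrist view shows the green cap at (252,163) on the blue box, with the fingers shut. It measures (0.516, 0.109, 0.074), as expected. I come down to about 10 mm above it.

Request:
{"name": "carry_out", "arguments": {
  "rows": [
    [0.06,-0.4,2.0,0,0,0],
    [0,0,3.0,0,0,0],
    [0,0,3.0,0,0,0],
    [0,0,3.0,0,0,0],
    [0,0,2.0,0,0,0],
    [0,0,0.8,0,0,0],
    [0,0,0,0,0,0],
    [0,0,0,0,0,0]
  ]
}}

```text
time_s: 3.67
tool_pos: [0.5152, 0.1107, 0.0939]
tool_rot: [0.0, 0.838, 0.546, 0.0]
force: [0.6, 1.0, -0.3]
opening: 0.0001
```

```bash
python3 - <<'E'
from h import *
look('w2'); go(.516,.109,.074)
E
```

```text
t 3.6667 pos [0.5152 0.1107 0.0939] j [ 0.21  0.36 -0.37  0.84  0.    0.63] F [ 0.62  1.   -0.31] open 0.0001
green 1344 mid [0.5139 0.1087 0.0719] mean [0.5113 0.1118 0.0735] ext [0.027 0.031 0.008] zmed 0.0739
red 34 mid [ 0.5247 -0.0656  0.0646] mean [ 0.5254 -0.0654  0.0641] ext [0.008 0.005 0.003] zmed 0.0639
tool cm [-0.17  0.05  2.07] tilt [ 2.1e-03  5.0e-04 -1.0e+00]
```

View pics/w2.png

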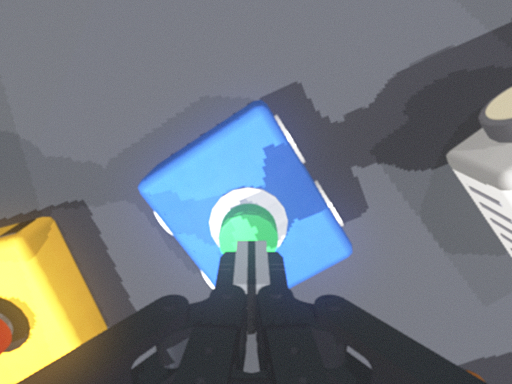

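The fingertips sit centred over the green cap (248,230), about 20 mm above it. Closing in.

Request:
{"name": "carry_out", "arguments": {
  "rows": [
    [-0.15,0.05,0.5,0,0,0],
    [0,0,0.5,0,0,0],
    [0,0,0.4,0,0,0],
    [0,0,0.15,0,0,0],
    [0,0,0.15,0,0,0],
    [0,0,0.15,0,0,0],
    [0,0,0.15,0,0,0],
    [0,0,0.15,0,0,0],
    [0,0,0.15,0,0,0],
    [0,0,0,0,0,0],
    [0,0,0,0,0,0]
  ]
}}

```text
time_s: 4.63
tool_pos: [0.5152, 0.1083, 0.0704]
tool_rot: [0.0, 0.838, 0.545, 0.0]
force: [-0.4, -0.3, 2.2]
opening: -0.0001
```

Request:
{"name": "carry_out", "arguments": {
  "rows": [
    [0,0,0.15,0,0,0],
    [0,0,0.15,0,0,0],
    [0,0,0.15,0,0,0],
    [0,0,0.15,0,0,0],
    [0,0,0.15,0,0,0],
    [0,0,0,0,0,0],
    [0,0,0,0,0,0]
  ]
}}

```text
time_s: 5.22
tool_pos: [0.5153, 0.1084, 0.0628]
tool_rot: [0.0, 0.838, 0.545, 0.0]
force: [-0.7, -0.1, 2.7]
opening: 0.0001
```

Request:
{"name": "carry_out", "arguments": {
  "rows": [
    [0,0,0.1,0,0,0],
    [0,0,0.1,0,0,0],
    [0,0,0,0,0,0],
    [0,0,0,0,0,0]
  ]
}}

```text
time_s: 5.55
tool_pos: [0.5153, 0.1084, 0.0611]
tool_rot: [0.0, 0.838, 0.545, 0.0]
force: [-1.4, -1.1, 5.6]
opening: 0.0002
```

Request:
{"name": "carry_out", "arguments": {
  "rows": [
    [0,0,0.1,0,0,0],
    [0,0,0,0,0,0],
    [0,0,0,0,0,0]
  ]
}}

```text
time_s: 5.8
tool_pos: [0.5154, 0.1084, 0.0603]
tool_rot: [0.0, 0.838, 0.545, 0.0]
force: [-0.8, -1.4, 7.1]
opening: -0.0002
```

7 N at full travel, so the key is down. Raising to check.

Request:
{"name": "carry_out", "arguments": {
  "rows": [
    [0,0,-0.3,0,0,0],
    [0,0,-0.6,0,0,0],
    [0,0,-1.5,0,0,0],
    [0,0,-3,0,0,0],
    [0,0,-3,0,0,0],
    [0,0,-3,0,0,0],
    [0,0,-3,0,0,0],
    [0,0,-2.5,0,0,0],
    [0,0,0,0,0,0],
    [0,0,0,0,0,0]
  ]
}}

```text
time_s: 6.63
tool_pos: [0.5163, 0.1087, 0.2303]
tool_rot: [0.001, 0.838, 0.545, 0.002]
force: [-0.1, -0.7, -1.2]
opening: 0.0
```

```bash
sed -i "s/abs(P\[...,2\]-c\[2\])<.006/(P[...,2]<c[2]+.006)\&(P[...,2]>c[2]-.014)/" h.py; python3 - <<'E'
from h import *
look('w3','green'); go(.4825,-.304,.22)
E
```

```text
t 6.6333 pos [0.5163 0.1087 0.2303] j [ 0.21  0.26 -0.14  1.17  0.    0.63] F [-0.12 -0.69 -1.23] open 0.0
green 842 mid [0.5156 0.1087 0.0632] mean [0.5152 0.1086 0.0641] ext [0.03  0.03  0.006] zmed 0.0641
blue 1322 mid [0.5803 0.2982 0.083 ] mean [0.5782 0.2964 0.087 ] ext [0.03  0.031 0.016] zmed 0.0885
red 721 mid [ 0.5164 -0.0781  0.0669] mean [ 0.5161 -0.0775  0.069 ] ext [0.03  0.031 0.008] zmed 0.0691
net [0.5148 0.112  0.0646] 0.89
net [0.5835 0.2986 0.0869] 0.35
tool cm [-38.98  13.8    0.8 ] tilt [-1.7e-03 -2.0e-04 -1.0e+00]
```

View pics/w3.png

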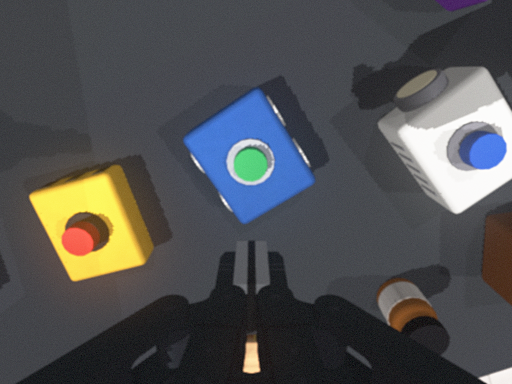

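The green cap (250,165) is now at 64.1 mm, so fully down, and the box hasn't moved. On to the yellow key, keeping z = 0.23.

Request:
{"name": "carry_out", "arguments": {
  "rows": [
    [-2.6,0.92,0,0,0,0],
    [-2.6,0.92,0,0,0,0],
    [-2.6,0.92,0,0,0,0],
    [-2.6,0.92,0,0,0,0],
    [-2.6,0.92,0,0,0,0],
    [-2.6,0.92,0,0,0,0],
    [-2.6,0.92,0,0,0,0],
    [-2.6,0.92,0,0,0,0],
    [-2.6,0.92,0,0,0,0],
    [-2.6,0.92,0,0,0,0],
    [-2.6,0.92,0,0,0,0],
    [-2.6,0.92,0,0,0,0],
    [-2.6,0.92,0,0,0,0],
    [-2.6,0.92,0,0,0,0],
    [-2.6,0.92,0,0,0,0],
    [0,0,0,0,0,0],
    [0,0,0,0,0,0],
    [0,0,0,0,0,0]
  ]
}}

```text
time_s: 8.23
tool_pos: [0.4821, -0.3032, 0.2272]
tool_rot: [-0.002, 0.838, 0.545, -0.001]
force: [-0.0, 0.2, 0.5]
opening: -0.0001
```

```bash
python3 - <<'E'
from h import *
f=look('w4','yellow'); go(.482,-.303,.124)
E
```

```text
t 8.2333 pos [ 0.4821 -0.3032  0.2272] j [-0.56  0.34 -0.03  1.2   0.   -0.14] F [-0.    0.19  0.53] open -0.0001
yellow 857 mid [ 0.4825 -0.3046  0.0983] mean [ 0.4825 -0.3015  0.1029] ext [0.031 0.031 0.016] zmed 0.1039
red 1048 mid [ 0.5163 -0.0848  0.063 ] mean [ 0.5139 -0.0863  0.0664] ext [0.031 0.023 0.016] zmed 0.0683
tool cm [-0.05 -0.03 10.4 ] tilt [-0.0016  0.0014 -1.    ]
```

View pics/w4.png

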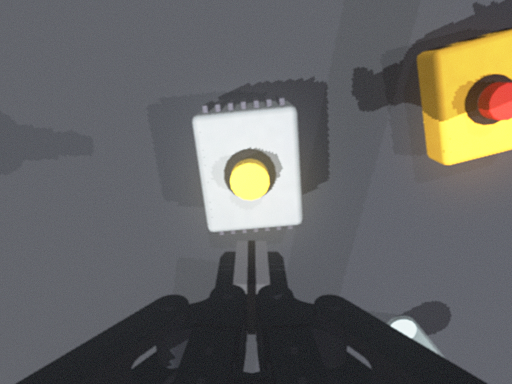

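The yellow cap (249,180) on the grey transformer is at (0.4825, -0.302, 0.104), directly under the tool.

Request:
{"name": "carry_out", "arguments": {
  "rows": [
    [0.05,0,2.0,0,0,0],
    [0,0,3.0,0,0,0],
    [0,0,3.0,0,0,0],
    [0,0,1.7,0,0,0],
    [0,0,0.6,0,0,0],
    [0,0,0,0,0,0],
    [0,0,0,0,0,0],
    [0,0,0,0,0,0]
  ]
}}

```text
time_s: 9.0
tool_pos: [0.4845, -0.3039, 0.1275]
tool_rot: [0.001, 0.838, 0.545, 0.001]
force: [0.8, -0.6, 0.4]
opening: -0.0003
```

```bash
python3 - <<'E'
from h import *
s=get_state();print(s['tool_pos'],s['force']); go(.4825,-.302,.104)
E
```

```text
[ 0.4845031  -0.3039244   0.12746198] [ 0.80884472 -0.56671791  0.37847396]
tool cm [ 0.1  -0.27  2.35] tilt [ 0.0025 -0.0015 -1.    ]
```

Request:
{"name": "carry_out", "arguments": {
  "rows": [
    [0.1,-0.2,0.5,0,0,0],
    [0,0,0.5,0,0,0],
    [0,0,0.5,0,0,0],
    [0,0,0.3,0,0,0],
    [0,0,0.15,0,0,0],
    [0,0,0.15,0,0,0],
    [0,0,0.15,0,0,0],
    [0,0,0.15,0,0,0],
    [0,0,0.15,0,0,0],
    [0,0,0.15,0,0,0],
    [0,0,0,0,0,0],
    [0,0,0,0,0,0]
  ]
}}

```text
time_s: 10.0
tool_pos: [0.4818, -0.3019, 0.0988]
tool_rot: [0.0, 0.838, 0.545, -0.0]
force: [-1.1, 0.2, 2.6]
opening: 0.0004
```

Full travel under about 7 N should be near z = 0.0905.

Request:
{"name": "carry_out", "arguments": {
  "rows": [
    [0,0,0.15,0,0,0],
    [0,0,0.15,0,0,0],
    [0,0,0.15,0,0,0],
    [0,0,0.15,0,0,0],
    [0,0,0.1,0,0,0],
    [0,0,0,0,0,0],
    [0,0,0,0,0,0]
  ]
}}

```text
time_s: 10.58
tool_pos: [0.4819, -0.302, 0.092]
tool_rot: [0.0, 0.838, 0.545, 0.0]
force: [-0.3, 1.6, 4.0]
opening: 0.0001
```

Request:
{"name": "carry_out", "arguments": {
  "rows": [
    [0,0,0.1,0,0,0],
    [0,0,0.1,0,0,0],
    [0,0,0,0,0,0],
    [0,0,0,0,0,0]
  ]
}}

```text
time_s: 10.92
tool_pos: [0.4819, -0.302, 0.0903]
tool_rot: [0.0, 0.838, 0.545, 0.0]
force: [-2.5, 1.2, 7.7]
opening: -0.0001
```

Request:
{"name": "carry_out", "arguments": {
  "rows": [
    [0,0,-0.3,0,0,0],
    [0,0,-0.6,0,0,0],
    [0,0,-1.5,0,0,0],
    [0,0,-3,0,0,0],
    [0,0,-3,0,0,0],
    [0,0,-3,0,0,0],
    [0,0,-2.5,0,0,0],
    [0,0,0,0,0,0],
    [0,0,0,0,0,0]
  ]
}}

```text
time_s: 11.67
tool_pos: [0.4831, -0.3026, 0.2304]
tool_rot: [0.002, 0.838, 0.545, 0.001]
force: [0.3, -0.3, -0.6]
opening: 0.0
```

```bash
python3 - <<'E'
from h import *
f=look('w5','yellow'); go(.5805,.299,.23)
E
```

```text
t 11.6667 pos [ 0.4831 -0.3026  0.2304] j [-0.56  0.33 -0.03  1.2   0.   -0.14] F [ 0.27 -0.35 -0.62] open 0.0
yellow 645 mid [ 0.4831 -0.3047  0.0933] mean [ 0.485  -0.3017  0.0939] ext [0.032 0.031 0.006] zmed 0.094
red 1111 mid [ 0.5161 -0.0832  0.0633] mean [ 0.514  -0.0854  0.0666] ext [0.03  0.025 0.017] zmed 0.0683
net [ 0.4808 -0.3089  0.0938] 0.67
tool cm [ 58.91 -15.31  -0.18] tilt [-1.2e-03  9.0e-04 -1.0e+00]
```

View pics/w5.png

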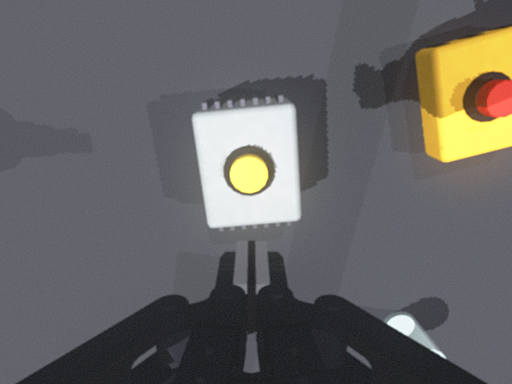

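The yellow cap (248,174) is at 94.0 mm, so fully down, and the box hasn't moved. Now over the white housing.

Request:
{"name": "carry_out", "arguments": {
  "rows": [
    [2.94,-0.76,0,0,0,0],
    [2.94,-0.76,0,0,0,0],
    [2.94,-0.76,0,0,0,0],
    [2.94,-0.76,0,0,0,0],
    [2.94,-0.76,0,0,0,0],
    [2.94,-0.76,0,0,0,0],
    [2.94,-0.76,0,0,0,0],
    [2.94,-0.76,0,0,0,0],
    [2.94,-0.76,0,0,0,0],
    [2.94,-0.76,0,0,0,0],
    [2.94,-0.76,0,0,0,0],
    [2.94,-0.76,0,0,0,0],
    [2.94,-0.76,0,0,0,0],
    [2.94,-0.76,0,0,0,0],
    [2.94,-0.76,0,0,0,0],
    [2.94,-0.76,0,0,0,0],
    [2.94,-0.76,0,0,0,0],
    [2.94,-0.76,0,0,0,0],
    [2.94,-0.76,0,0,0,0],
    [2.94,-0.76,0,0,0,0]
  ]
}}

```text
time_s: 13.43
tool_pos: [0.5805, 0.2983, 0.2264]
tool_rot: [-0.0, 0.838, 0.545, -0.002]
force: [0.4, 0.6, -0.2]
opening: 0.0001
```

Request:
{"name": "carry_out", "arguments": {
  "rows": [
    [0,0,0,0,0,0],
    [0,0,0,0,0,0],
    [0,0,0,0,0,0]
  ]
}}

```text
time_s: 13.68
tool_pos: [0.5806, 0.2965, 0.227]
tool_rot: [0.0, 0.838, 0.545, -0.002]
force: [0.9, -0.1, -0.2]
opening: 0.0002
```

```bash
python3 - <<'E'
from h import *
f=look('w6','blue'); go(.5805,.299,.109)
E
```

```text
t 13.6833 pos [0.5806 0.2965 0.227 ] j [ 0.47  0.49  0.2   1.29 -0.    0.89] F [ 0.91 -0.1  -0.2 ] open 0.0002
green 895 mid [0.5164 0.1088 0.0633] mean [0.5162 0.1103 0.0641] ext [0.03  0.032 0.007] zmed 0.0642
blue 1010 mid [0.5809 0.2997 0.0873] mean [0.5804 0.2996 0.0889] ext [0.03  0.031 0.01 ] zmed 0.089
net [0.7488 0.3663 0.0902] 0.96
net [0.5848 0.2975 0.0897] 0.63
tool cm [ 0.3  -0.16 11.9 ] tilt [-0.0017 -0.0012 -1.    ]
```

View pics/w6.png

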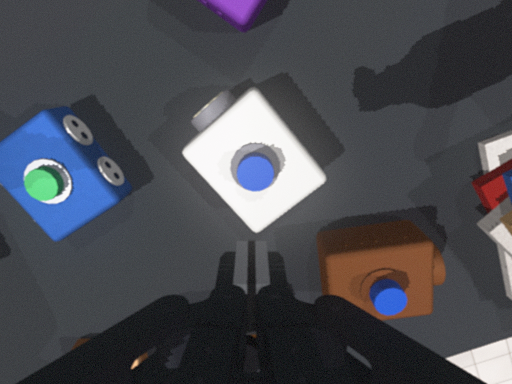

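The white housing's blue cap (255,172) is at (0.581, 0.2995, 0.089), and the brown look-alike is well to the side at (388,297). Descending.

Request:
{"name": "carry_out", "arguments": {
  "rows": [
    [0.3,-0.1,2.0,0,0,0],
    [0,0,3.0,0,0,0],
    [0,0,3.0,0,0,0],
    [0,0,2.5,0,0,0],
    [0,0,1.0,0,0,0],
    [0,0,0,0,0,0],
    [0,0,0,0,0,0],
    [0,0,0,0,0,0]
  ]
}}

```text
time_s: 14.45
tool_pos: [0.5831, 0.3005, 0.1159]
tool_rot: [0.0, 0.839, 0.545, 0.002]
force: [0.2, 0.3, -0.1]
opening: 0.0003
```

```bash
python3 - <<'E'
from h import *
s=get_state();print(s['tool_pos'],s['force']); go(.581,.2995,.089)
E
```

```text
[0.58314728 0.30052385 0.11588363] [ 0.16352472  0.32574861 -0.13729292]
tool cm [-0.19 -0.16  2.69] tilt [ 0.0029  0.0015 -1.    ]
```

Request:
{"name": "carry_out", "arguments": {
  "rows": [
    [-0.1,-0.1,0.5,0,0,0],
    [0,0,0.5,0,0,0],
    [0,0,0.5,0,0,0],
    [0,0,0.4,0,0,0],
    [0,0,0.15,0,0,0],
    [0,0,0.15,0,0,0],
    [0,0,0.15,0,0,0],
    [0,0,0.15,0,0,0],
    [0,0,0.15,0,0,0],
    [0,0,0.15,0,0,0],
    [0,0,0,0,0,0],
    [0,0,0,0,0,0]
  ]
}}

```text
time_s: 15.45
tool_pos: [0.5806, 0.2999, 0.086]
tool_rot: [-0.0, 0.838, 0.545, 0.0]
force: [-1.0, 0.2, 2.5]
opening: -0.0001
```

Request:
{"name": "carry_out", "arguments": {
  "rows": [
    [0,0,0.15,0,0,0],
    [0,0,0.15,0,0,0],
    [0,0,0.15,0,0,0],
    [0,0,0.15,0,0,0],
    [0,0,0.15,0,0,0],
    [0,0,0.15,0,0,0],
    [0,0,0,0,0,0],
    [0,0,0,0,0,0]
  ]
}}

```text
time_s: 16.12
tool_pos: [0.5806, 0.2999, 0.077]
tool_rot: [0.0, 0.838, 0.545, 0.0]
force: [-0.5, -0.9, 3.4]
opening: 0.0003
```

Request:
{"name": "carry_out", "arguments": {
  "rows": [
    [0,0,0.1,0,0,0],
    [0,0,0.1,0,0,0],
    [0,0,0,0,0,0],
    [0,0,0,0,0,0]
  ]
}}

```text
time_s: 16.45
tool_pos: [0.5806, 0.3, 0.0755]
tool_rot: [0.0, 0.838, 0.545, 0.0]
force: [-1.8, -0.5, 7.3]
opening: -0.0001
```

Request:
{"name": "carry_out", "arguments": {
  "rows": [
    [0,0,-0.3,0,0,0],
    [0,0,-0.6,0,0,0],
    [0,0,-1.5,0,0,0],
    [0,0,-3,0,0,0],
    [0,0,-3,0,0,0],
    [0,0,-3,0,0,0],
    [0,0,-3,0,0,0],
    [0,0,-1,0,0,0],
    [0,0,0,0,0,0],
    [0,0,0,0,0,0],
    [0,0,0,0,0,0],
    [0,0,0,0,0,0]
  ]
}}

```text
time_s: 17.45
tool_pos: [0.5793, 0.2992, 0.2262]
tool_rot: [-0.0, 0.838, 0.545, -0.002]
force: [-0.4, -0.1, -0.7]
opening: 0.0001
```

```bash
python3 - <<'E'
from h import *
f=look('w7','blue')
g=eyes.grab_frame('scene');caps(g);save('scene7',g['color'])
for n in ['mains_box','transformer','illuminator','cutoff_box','jar_mid','beaker_mid','slide_box_mid']:
    print(n,[np.round(d['point'],3).tolist() for d in eyes.pinpoint(g,n)][:3])
E
```

```text
t 17.45 pos [0.5793 0.2992 0.2262] j [ 0.48  0.49  0.2   1.29 -0.    0.89] F [-0.35 -0.09 -0.65] open 0.0001
green 880 mid [0.5164 0.1092 0.0634] mean [0.5162 0.1102 0.0641] ext [0.03  0.032 0.007] zmed 0.0642
blue 948 mid [0.5811 0.2996 0.0785] mean [0.5806 0.2997 0.079 ] ext [0.03  0.031 0.006] zmed 0.0791
net [0.7496 0.3656 0.0874] 0.87
net [0.5831 0.2967 0.0775] 0.58
green 45 mid [0.5172 0.1053 0.0666] mean [0.5169 0.1055 0.0654] ext [0.027 0.027 0.01 ] zmed 0.0653
yellow 80 mid [ 0.4818 -0.3063  0.0947] mean [ 0.4828 -0.3068  0.0948] ext [0.032 0.03  0.008] zmed 0.0949
blue 49 mid [0.5806 0.2958 0.0808] mean [0.5808 0.2954 0.0803] ext [0.031 0.028 0.011] zmed 0.0805
red 70 mid [ 0.5167 -0.0826  0.0652] mean [ 0.5187 -0.0828  0.068 ] ext [0.029 0.03  0.017] zmed 0.0691
mains_box [[0.513, 0.109, -0.003], [0.517, -0.08, -0.001]]
transformer [[0.482, -0.303, 0.004]]
illuminator [[0.751, 0.368, 0.0], [0.396, 0.346, 0.003], [0.582, 0.297, -0.001]]
cutoff_box [[0.516, -0.081, -0.004]]
jar_mid [[0.762, 0.205, 0.044], [0.484, -0.303, 0.002]]
beaker_mid [[0.777, -0.222, 0.037]]
slide_box_mid [[0.76, 0.016, 0.016]]
```

View pics/w7.png

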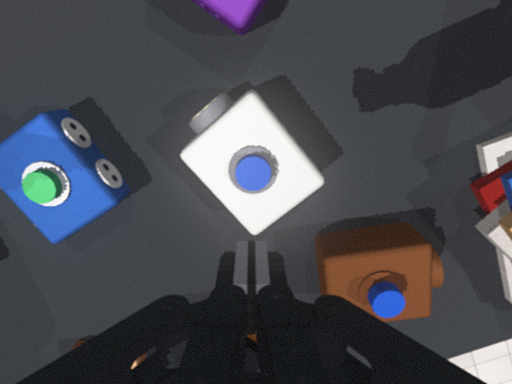

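View pics/scene7.png

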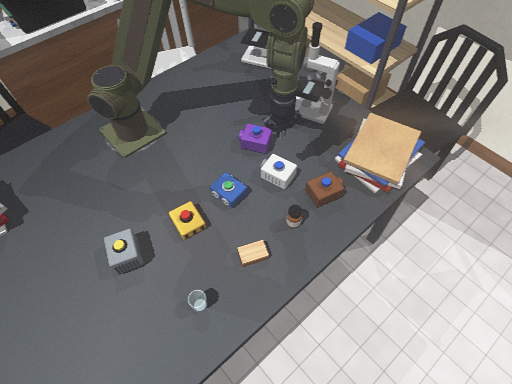

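The blue cap (254,172) is at 79 mm, red is still at 69 mm, and everything stands where it started. The tool hangs free at z = 0.226, clear of everything.

```bash
python3 -c "
from bench import manip;print(manip.hand_in())"
```

```text
the job is handed in; nothing more can be done
None
```

The job is done and handed in: I pressed green, then yellow, then blue (on the white housing, not the purple or brown look-alike) with the shut fingertips. It took about 17.5 s of the 48 s allowed; the hand-in reports no verdict.

- **Keys:** Each was pressed with 7–8 N at the stop. The wrist camera then showed the caps at 64, 94 and 79 mm, which is fully down for all three. Red was still up at 69 mm.
- **Boxes and bystanders:** In the last pictures the four boxes, jar, beaker and slide box were all within about 6 mm of their first measured positions, which is about the networks' accuracy. I did not measure the microscope again, but the arm felt no contact outside the presses. The tool ended clear at z = 0.226 m.
- **Disagreements:** The scene camera read the pressed caps about 1 mm higher and up to 5 mm off in y compared with the wrist camera. The networks also confused some look-alikes, for example ranking the brown box first as the illuminator; colour and position settled those.

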